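# Open the vent of a gear motor: flip the guard tab, back the vent cap off to its stop

### The arm

A 6-joint arm with a two-finger parallel gripper is mounted at the origin on the work surface. World frame = base frame: x ahead of the robot, y to its left, z up, the work surface at z = 0. Lengths are in m, angles in degrees, forces in N, time in s.
With the tool pointing down it reaches from about 0.4 to 0.825 m from the base axis. Payload 7 kg.
Tool frame: the origin (TCP) lies midway between the tips of the shut fingers; the grasp point (between the pads) lies 19 mm behind it; z points along the fingers, y is the line along which they close (so a half turn about z gives the same grasp; the last joint's range is limited). The gripper opens to 88 mm and grips with 3 to 60 N. Pads are 19 mm wide; open, the fingers measure 130 mm over their backs; the gripper's body (78 mm by 193 mm) begins 47 mm behind the grasp point.
Start: joints at [90.762, 20.546, 0.682, 0, -70.136, -16.507], TCP at [0.183, 0.65, 0.227] pointing down, gripper open.
Joint ranges: [-176.03, 176.03], [-82.01, 121.73], [-58.28, 71.71], [-173.87, 95.51], [-174.79, -0.11], [-173.66, 173.66]. Speed limits (degrees/s): [136.94, 136.94, 172.46, 180, 180, 180].

### API

Orientations are given as [roll, pitch, yaw] about the fixed x, y, z axes, in that order (R = Rz(yaw) Ry(pitch) Rx(roll)).
In Python, from plant import ctrl gives the robot as it stands. The module is installed in compiled form; this text tells all that it offers.
- The arm moves only by the tool send_rows, never from a script. Its argument "plan" is a list that holds one entry, the list of rows, each a list of 6 numbers: the shift along the tool's x, y, z in parts of the range, where 1.0 means 80 cm, then the turn, a rotation vector about the tool's x, y, z in normalised numbers (1 is 2 pi rad). A call has 1 to 8 rows; each row is the pose to reach, as a shift and turn from the pose commanded when the call began, along the tool's axes at that moment; what a row does not reach only later rows make up. A row lasts 1/12 s, in which the tool goes at most 41.7 mm and 7.16 degrees, less where a joint would pass 70% of its speed; a pose out of reach is approached as far as the arm can. A call with a gripper value outside its range is refused whole. "fingers" is the opening, from 0 (shut) to 1 (fully open), set as the call begins (left out, the last holds). The fingers move at their own pace and stop on an object; the grip force is fixed at half the most. Time passes only in rows, so rows that repeat a pose let the fingers close. It gives the time, the measured TCP pose, the force, the opening and the grip force at its end, in the units of the state.
- ctrl.get_obs(): the state, without advancing time (a new reading comes with each control period).
- ctrl.snapshot(name): name is "side" or "top" or "wrist"; returns a dict with "img" (420x560x3 uint8, red, green, blue), "K" (3x3 intrinsics, pixels), "pose" (4x4, takes a point from camera to world coordinates). Camera axes: x right, y down, z forward; pixel columns grow to the right and rows downward; lengths in m; the calibration is good to about 2 mm. A picture is of the moment at which its call begins. There is no depth.
- ctrl.close_job(): hands the job in; it is judged then, once.
The state is a dict: "clock": time; "joint_pos": joint angles; "qvel": joint speeds; "tau": joint torques, N m; "tool_pos": TCP position; "orientation": TCP orientation; "force": force on the tool from outside, world axes, zero at the start; "moment": the same for the moment, N m; "opening": finger opening in m; "gripper_force": force on a finger pad.
Only numpy, scipy, OpenCV 4.12 (cv2) and the standard library are available. Lean on these libraries where they do the work, as an engineer would, in place of code of your own. Each camera call takes 0.05 s, during which the arm holds its last target. There are 200 camera calls.

### The job

Open the vent of the gear motor before its test run: swing the yellow guard tab up and well over backwards so that it stays open, then unscrew the red vent cap beneath it (anticlockwise from above) until you feel it come up against its stop. Do not force the cap past the stop, handle the tab and the cap gently, leave the other things on the bench where they are, and finish with the gripper clear.

Things in the scene. Friction and masses are not known exactly. Their poses are not given: they have to be found in the camera images.
- gearmotor: Grey gear motor bolted to the bench (it cannot move). Origin: on the bench under the middle of the gearbox, straight below the vent. z up; the ribbed motor lies along +y (x within +-56 mm, up to 118 mm high, y 55 to 275 mm); the output shaft and the ear of the tab point to -x. The gearbox is 110 x 110 mm, its flat top 120 mm above the bench.
- neck (a point): Point on the vent's vertical axis at the gearbox's top face (120 mm above the bench); axes as the gear motor's.
- cap: Red round ribbed vent cap, 42 mm across, 22 mm high; origin: centre of its underside, 9 to 11 mm above the gearbox top at the start; it turns about the vertical through neck. Anticlockwise from above unscrews it: it rises 1.4 mm per rad against about 0.15 N m of thread friction and stays where left. Only a brass flange, 52 mm across and 4 mm high, is around it once the tab is open.
- cap_top (a point): Centre of the cap's top face. The cap starts 1.6 to 2.9 rad short of its stop; its white mark's direction says nothing of how far, and its height at the stop is only 2.2 to 4.1 mm above that at the start: the stop must be felt. It is springy: past its onset the torque climbs by 0.2 N m per 0.1 rad; 0.3 rad past it the retaining clip is strained.
- tab: Yellow tab over the cap: a plate 56 mm wide, 3 mm thick, with skirts 22 mm deep at both sides, so that the cap cannot be gripped until it is open. Origin on the hinge pin; it turns about y: angle q = 0 to 0.12 rad at the start (shut), 2.1 at its end stop, leaning backwards. Stiff hinge (0.2 N m): it stays where left. Grip tab and cap with 40 N a finger at most.
- tab_ear (a point): Grip point of the tab's ear, to be held or hooked from beneath. The ear is 14 mm wide (along y), 5 mm thick, sticks out 36 mm towards -x from the tab's front edge; this point is 11 mm from its tip and 25 mm from that edge, and shut it is 43.5 mm above the gearbox top (nothing between). Axes turn with the tab: shut, they are the gear motor's.
- tab_hinge (a point): Middle of the tab's hinge pin, along the gear motor's y: 47 mm behind (+x) the vent's axis, 6 mm above the gearbox top; axes as the gear motor's, they do not turn. With the tab at angle q, the ear's point lies from here at x = -99 cos q + 37.5 sin q, z = 99 sin q + 37.5 cos q (mm).
- stator: Bystander, loose: dark steel stator ring, 100 mm across, 45 mm high. Origin at its underside.
- tape_roll: Bystander, loose: roll of cream masking tape, 96 mm across, 24 mm high. Origin at its underside.
- blue_lid: Bystander, loose: blue plastic lid, 90 mm across, 12 mm high. Origin at its underside.
- bearing: Bystander, loose: steel ball bearing, 44 mm across, 14 mm high. Origin at its underside.
- wrench: Bystander, loose: a steel open-ended wrench lying flat.
- driver: Bystander, loose: a screwdriver with an orange handle, lying flat.
- endbell: Bystander, loose: aluminium motor end bell, 110 mm across, 45 mm high. Origin at its underside.

How it is judged (in metres and radians):
On the way:
1. the tab is swung well over backwards while the cap is still screwed down (x of tab_ear in the frame of tab_hinge above 0.052 m and z of cap_top in the frame of neck below 0.0336 m), for 0.2 s.
At the end, for the whole second after the job is handed in: The tab stands open by more than 1.7 rad and at rest; the cap is unscrewed to its stop (within about 0.2 rad, its top face 34.8 to 35.5 mm above the gearbox top) (x of tab_ear in the frame of tab_hinge above 0.049 m and angular speed of tab below 0.1 rad/s and z of cap_top in the frame of neck between 0.0348 and 0.0355 m); the robot touches nothing.
It fails at once if the cap is forced past its stop (more than about 0.3 rad) (z of cap_top in the frame of neck above 0.0355 m).
It fails at once if the gear motor, its tab or its cap is squeezed or pressed with over 90 N in all (45 N a finger) (contact force between anything else and gearmotor above 90 N).
It fails at once if another thing on the bench is moved by more than 20 mm (distance of any of stator, tape_roll, blue_lid, bearing, wrench, driver, endbell from where it was at the start of the episode above 0.02 m).
It also fails if it takes over 72 s, if anything falls off the work surface, if the arm or the gripper's body presses on something with over 40 N, if the wrist force passes 120 N, or if a joint passes its speed limit or range.

## Working session

There is one attempt and no reset: what is moved stays moved. The work goes in short steps, Python scripts to look and compute and a tool call to move; the robot and the scene stay as the last step left them, time stands still between calls to the robot, and variables do not carry over. Pictures are saved under pics/ and viewed, at most 10 in all, crops included, and the job is handed in when it is done.

Besides the shell and the picture viewer there is one more tool, called as a command line: name --argument value ..., lists and objects as JSON in quotes. send_rows: Moves the arm, as the interface text tells. Its arguments: {"type":"object","properties":{"plan":{"type":"array","items":{"type":"array","items":{"type":"array","items":{"type":"number"}}}},"fingers":{"type":"number"}},"required":["plan"]}

```bash
mkdir -p pics; python3 - <<'E'
from plant import ctrl
import cv2,numpy as np
np.set_printoptions(precision=4,suppress=True)
for n in("side","top"):
    s=ctrl.snapshot(n);cv2.imwrite(f"pics/{n}0.png",s["img"][:,:,::-1]);np.savez(f"{n}0.npz",**s);print(n,s["K"],s["pose"])
print(ctrl.get_obs())
E
```

```text
side [[415.0085   0.     275.5187]
 [  0.     415.0085 209.6857]
 [  0.       0.       1.    ]] [[ 0.7633 -0.4403  0.4727  0.0061]
 [-0.646  -0.5294  0.5499 -0.5863]
 [ 0.0082 -0.7251 -0.6885  0.8179]
 [ 0.      0.      0.      1.    ]]
top [[450.0502   0.     285.0916]
 [  0.     450.0502 210.4206]
 [  0.       0.       1.    ]] [[ 0.012  -0.9919  0.1263  0.3841]
 [-0.9999 -0.0107  0.0104 -0.0255]
 [-0.0089 -0.1264 -0.9919  1.2042]
 [ 0.      0.      0.      1.    ]]
{'clock': 0.1, 'joint_pos': array([ 90.7619,  20.585 ,   0.6393,  -0.0175, -70.1363, -16.5062]), 'qvel': array([-0.0272, -0.2311,  0.0996,  0.0274, -0.0269,  0.0347]), 'tau': array([ -0.0011, -58.4163,  29.3754,   7.0156,   0.0102,  -0.0001]), 'tool_pos': array([0.1831, 0.6492, 0.2257]), 'orientation': array([179.9167,  -0.0076, -15.7502]), 'force': array([-0.4371,  0.5666,  0.1427]), 'moment': array([0.0387, 0.0088, 0.0056]), 'gripper_force': 0.0, 'opening': 0.08768980791014247}
```

View pics/side0.png

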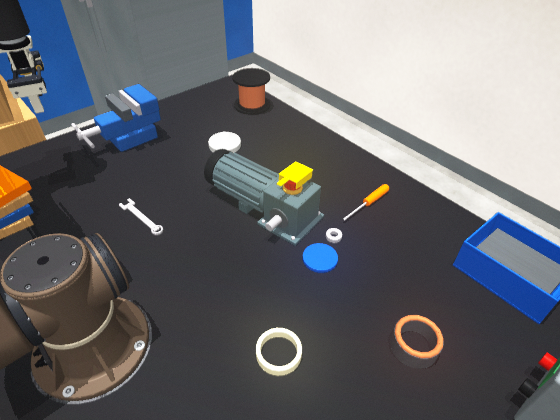

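View pics/top0.png

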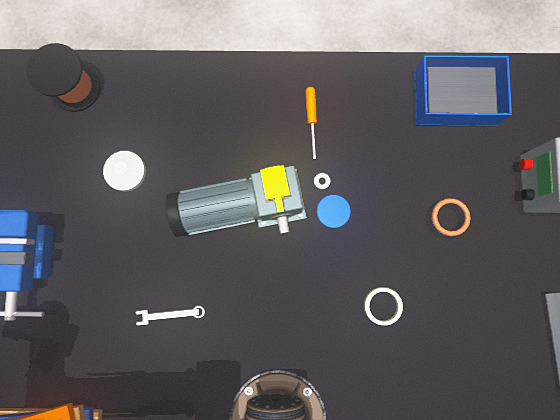

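The side view shows the yellow tab at about (295,176) with the red cap below it at (290,186). In the top view the plate is around (275,183) and the ear points down, towards the robot, at (280,207). I'll measure these more closely.

```bash
cat > h.py <<'E'
import cv2,numpy as np
np.set_printoptions(precision=4,suppress=True)
def ray(s,uv):
    uv=np.atleast_2d(uv).astype(float);d=np.c_[uv,np.ones(len(uv))]@np.linalg.inv(s["K"]).T@s["pose"][:3,:3].T
    return s["pose"][:3,3],d/np.linalg.norm(d,axis=1)[:,None]
def plane(s,uv,z):
    o,d=ray(s,uv);return o+d*((z-o[2])/d[:,2])[:,None]
def tri(s1,u1,s2,u2):
    A=[];b=[]
    for s,u in((s1,u1),(s2,u2)):
        o,d=ray(s,u);M=np.eye(3)-np.outer(d[0],d[0]);A.append(M);b.append(M@o)
    x=np.linalg.lstsq(np.vstack(A),np.hstack(b),rcond=None);return x[0],np.sqrt(x[1])
def proj(s,P):
    P=(np.atleast_2d(P)-s["pose"][:3,3])@s["pose"][:3,:3];q=P@s["K"].T;return q[:,:2]/q[:,2:]
def mask(s,lo,hi):
    return cv2.inRange(cv2.cvtColor(s["img"],cv2.COLOR_RGB2HSV),lo,hi)
E
python3 - <<'E'
from h import *
S=np.load("side0.npz");T=np.load("top0.npz")
a=cv2.resize(T["img"][145:245,225:325],None,fx=4,fy=4,interpolation=cv2.INTER_CUBIC)
b=cv2.resize(S["img"][150:250,245:345],None,fx=4,fy=4,interpolation=cv2.INTER_CUBIC)
cv2.imwrite("pics/c.png",np.hstack([a,b])[:,:,::-1])
for n,s in(("T",T),("S",S)):
    m=mask(s,(24,120,80),(35,255,255));c=max(cv2.findContours(m,0,1)[0],key=cv2.contourArea)
    print(n,cv2.contourArea(c),cv2.approxPolyDP(c,1.5,True)[:,0].tolist())
    if n=="T":print(plane(s,cv2.approxPolyDP(c,1.5,True)[:,0],.165))
E
```

```text
T 776.0 [[283, 165], [260, 170], [266, 199], [275, 198], [278, 212], [283, 210], [280, 197], [289, 194]]
[[ 0.6244 -0.0084  0.165 ]
 [ 0.6118  0.0456  0.165 ]
 [ 0.5429  0.0303  0.165 ]
 [ 0.5455  0.0093  0.165 ]
 [ 0.5126  0.0018  0.165 ]
 [ 0.5174 -0.0097  0.165 ]
 [ 0.5479 -0.0023  0.165 ]
 [ 0.5553 -0.0233  0.165 ]]
S 541.5 [[312, 169], [295, 161], [278, 173], [279, 180], [277, 184], [282, 185], [290, 179], [296, 183], [296, 188], [311, 177]]
```

View pics/c.png

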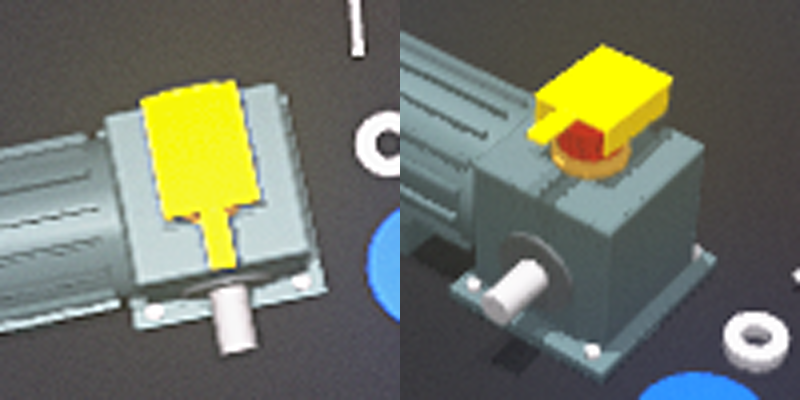

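The crop shows the plate with its ear tip at top-view pixel (280.7,211.7), and the gearbox top corners are clear. In the side view the ear tip is near (278,184), and the ear stands free above the shaft.

```bash
python3 - <<'E'
from h import *
S=np.load("side0.npz");T=np.load("top0.npz")
c=np.array([[105,115],[285,85],[310,250],[138,282]])/4-.375+[225,145]
P=plane(T,c,.12);print(P,P.mean(0))
c2=np.array([[705-400,148],[612-400,232],[476-400,163]])/4-.375+[245,150]
P2=plane(S,c2,.12);print(P2,"mid",(P2[0]+P2[2])/2, np.linalg.norm(np.diff(P2,axis=0),axis=1))
print("side yaw",np.degrees(np.arctan2(*(P2[2]-P2[1])[[0,1]]*[-1,1])))
for a,b in(((280.5,211.5),(278,184)),((266,199),(278.8,173.3)),((289.3,194.5),(296.3,183.2)) ,((260,169.5),(295,161)),((284,165),(312.5,169))):print(tri(T,a,S,b))
def M(yaw,o):
    a=np.radians(yaw);return np.array([[np.cos(a),-np.sin(a)],[np.sin(a),np.cos(a)]])
for yaw in(10,11,12,13):print(yaw,((P-P.mean(0))[:,:2]@M(yaw,0)))
E
```

```text
[[ 0.613   0.071   0.12  ]
 [ 0.6329 -0.0393  0.12  ]
 [ 0.5307 -0.0554  0.12  ]
 [ 0.51    0.0487  0.12  ]] [0.5717 0.0062 0.12  ]
[[ 0.632  -0.0379  0.12  ]
 [ 0.5317 -0.0581  0.12  ]
 [ 0.5082  0.0455  0.12  ]] mid [0.5701 0.0038 0.12  ] [0.1023 0.1062]
side yaw 12.768750574646338
(array([ 0.5133, -0.0042,  0.1707]), array([0.0003]))
(array([0.5434, 0.0295, 0.1676]), array([0.0016]))
(array([ 0.5547, -0.0244,  0.164 ]), array([0.0008]))
(array([0.6138, 0.0455, 0.1631]), array([0.0007]))
(array([ 0.6241, -0.0106,  0.1653]), array([0.0004]))
10 [[ 0.052   0.0566]
 [ 0.0524 -0.0555]
 [-0.051  -0.0536]
 [-0.0533  0.0526]]
11 [[ 0.0529  0.0557]
 [ 0.0514 -0.0564]
 [-0.052  -0.0527]
 [-0.0524  0.0535]]
12 [[ 0.0539  0.0547]
 [ 0.0504 -0.0573]
 [-0.0529 -0.0518]
 [-0.0515  0.0544]]
13 [[ 0.0549  0.0538]
 [ 0.0494 -0.0582]
 [-0.0538 -0.0509]
 [-0.0505  0.0553]]
```

```bash
cat >> h.py <<'E'
from scipy.spatial.transform import Rotation as R
def row(p,rpy,obs=None):
    from plant import ctrl
    o=obs or ctrl.get_obs();A=R.from_euler('xyz',o["orientation"],degrees=True)
    B=R.from_euler('xyz',rpy,degrees=True)
    print("row",A.inv().apply(np.array(p)-o["tool_pos"])*100,np.degrees((A.inv()*B).as_rotvec()))
E
python3 -c "
from h import *
row([.515,-.002,.27],[180,0,-168])"
```

```text
row [49.6245 53.6756 -4.3409] [  0.0173  -0.1132 152.2497]
```

The rows are not in the units I measure in: shifts go in shares of 80 cm and turns go in shares of 2 pi rad. I convert before sending: 53.7 cm / 80 = 0.6713, 49.6 cm / 80 = 0.62, 152.2 degrees / 360 = 0.4228.

send_rows --plan '[[[0.62, 0.6713, -0.0538, 0, 0, 0.4228], [0.62, 0.6713, -0.0538, 0, 0, 0.4228], [0.62, 0.6713, -0.0538, 0, 0, 0.4228], [0.62, 0.6713, -0.0538, 0, 0, 0.4228], [0.62, 0.6713, -0.0538, 0, 0, 0.4228], [0.62, 0.6713, -0.0538, 0, 0, 0.4228], [0.62, 0.6713, -0.0538, 0, 0, 0.4228], [0.62, 0.6713, -0.0538, 0, 0, 0.4228]]]' --fingers 0.6

```text
clock: 0.77
tool_pos: [0.3344, 0.351, 0.2461]
orientation: [180.0, -0.0, -73.4]
force: [0.7, -0.3, 0.4]
opening: 0.0526
gripper_force: 0.0
```

```bash
python3 -c "
from h import *
row([.515,-.002,.27],[180,0,-168])"
```

```text
row [38.9894 -7.201  -2.389 ] [ 0.0049 -0.0121 94.6305]
```

To row units: 39 cm / 80 = 0.4875, -7.2 cm / 80 = -0.09, 94.6 degrees / 360 = 0.2628.

send_rows --plan '[[[0.4875, -0.09, -0.03, 0, 0, 0.2628], [0.4875, -0.09, -0.03, 0, 0, 0.2628], [0.4875, -0.09, -0.03, 0, 0, 0.2628], [0.4875, -0.09, -0.03, 0, 0, 0.2628], [0.4875, -0.09, -0.03, 0, 0, 0.2628], [0.4875, -0.09, -0.03, 0, 0, 0.2628], [0.4875, -0.09, -0.03, 0, 0, 0.2628], [0.4875, -0.09, -0.03, 0, 0, 0.2628]]]'

```text
clock: 1.43
tool_pos: [0.4876, 0.0557, 0.2665]
orientation: [180.0, 0.0, -130.7]
force: [1.0, 1.5, 0.4]
opening: 0.053
gripper_force: 0.0
```

```bash
python3 -c "
from h import *
row([.515,-.002,.27],[180,0,-168])"
```

```text
row [ 2.5893 -5.8359 -0.3518] [ 0.0086  0.0198 37.3196]
```

To row units: -5.8 cm / 80 = -0.0725, 2.6 cm / 80 = 0.0325, 37.3 degrees / 360 = 0.1036.

send_rows --plan '[[[0.0325, -0.0725, -0.005, 0, 0, 0.1036], [0.0325, -0.0725, -0.005, 0, 0, 0.1036], [0.0325, -0.0725, -0.005, 0, 0, 0.1036], [0.0325, -0.0725, -0.005, 0, 0, 0.1036], [0.0325, -0.0725, -0.005, 0, 0, 0.1036], [0.0325, -0.0725, -0.005, 0, 0, 0.1036], [0.0325, -0.0725, -0.005, 0, 0, 0.1036], [0.0325, -0.0725, -0.005, 0, 0, 0.1036]]]'

```text
clock: 2.1
tool_pos: [0.5146, 0.0003, 0.27]
orientation: [180.0, -0.0, -167.6]
force: [-0.2, -0.3, 0.9]
opening: 0.0526
gripper_force: 0.0
```

```bash
python3 - <<'E'
from plant import ctrl
from h import *
s=ctrl.snapshot("wrist");cv2.imwrite("pics/w1.png",s["img"][:,:,::-1]);np.savez("w1.npz",**s)
o=ctrl.get_obs();print(o["tool_pos"],o["orientation"],o["force"],o["joint_pos"]);print(s["K"],s["pose"])
m=mask(s,(24,120,80),(35,255,255));c=max(cv2.findContours(m,0,1)[0],key=cv2.contourArea)
a=cv2.approxPolyDP(c,4,True)[:,0];print(np.c_[a,plane(s,a,.167)])
E
```

```text
[0.5146 0.0004 0.2701] [ 179.9989   -0.0207 -167.5401] [ 0.0373 -1.0551  0.2575] [ 21.926    3.75   -15.2532  -0.0048 -71.017  -99.4646]
[[351.962    0.     278.0669]
 [  0.     351.962  210.204 ]
 [  0.       0.       1.    ]] [[-0.2167  0.9396  0.265   0.4428]
 [ 0.9762  0.2084  0.0592 -0.0152]
 [ 0.0003  0.2715 -0.9624  0.428 ]
 [ 0.      0.      0.      1.    ]]
[[264.     208.       0.5153  -0.0101   0.167 ]
 [264.     250.       0.5492  -0.003    0.167 ]
 [244.     250.       0.5527  -0.0185   0.167 ]
 [240.     243.       0.5475  -0.0228   0.167 ]
 [238.     281.       0.5804  -0.0181   0.167 ]
 [238.     256.       0.5588  -0.0222   0.167 ]
 [251.     252.       0.5532  -0.0128   0.167 ]
 [301.     258.       0.5496   0.0274   0.167 ]
 [306.     262.       0.5521   0.0321   0.167 ]
 [305.     281.       0.5686   0.0353   0.167 ]
 [305.     243.       0.5364   0.0275   0.167 ]
 [301.     251.       0.5437   0.026    0.167 ]
 [282.     251.       0.547    0.0112   0.167 ]
 [281.     209.       0.5133   0.0028   0.167 ]]
```

View pics/w1.png

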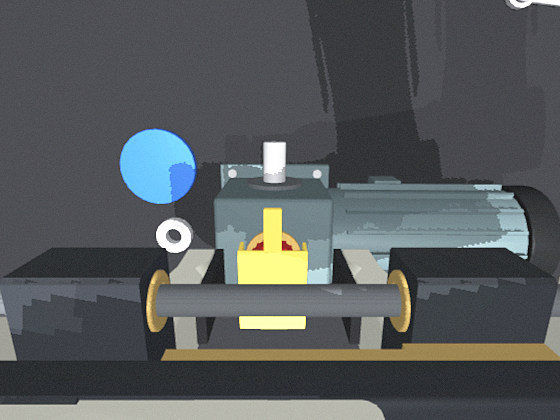

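The wrist view shows the ear from tip (272,208) to base (273,250), nicely between the fingers. The ear point is at about (0.5245, -0.001) and the yaw is 12.5°.

```bash
python3 -c "
from h import *
row([.5245,-.0012,.148],[180,0,-167.5])"
```

```text
row [-0.9353 -0.3718 12.2095] [ 0.0011 -0.0207 -0.0401]
```

To row units: 12.2 cm / 80 = 0.1525, 11 cm / 80 = 0.1375.

send_rows --plan '[[[-0.0119, -0.0044, 0.0375, 0, 0, 0], [-0.0119, -0.0044, 0.075, 0, 0, 0], [-0.0119, -0.0044, 0.1125, 0, 0, 0], [-0.0119, -0.0044, 0.1375, 0, 0, 0], [-0.0119, -0.0044, 0.1525, 0, 0, 0], [-0.0119, -0.0044, 0.1525, 0, 0, 0], [-0.0119, -0.0044, 0.1525, 0, 0, 0]]]'

```text
clock: 2.73
tool_pos: [0.5246, -0.001, 0.1481]
orientation: [-180.0, -0.1, -167.6]
force: [0.0, -0.4, -0.1]
opening: 0.0527
gripper_force: 0.0
```

send_rows --plan '[[[0, 0, 0, 0, 0, 0], [0, 0, 0, 0, 0, 0], [0, 0, 0, 0, 0, 0], [0, 0, 0, 0, 0, 0], [0, 0, 0, 0, 0, 0], [0, 0, 0, 0, 0, 0], [0, 0, 0, 0, 0, 0], [0, 0, 0, 0, 0, 0]]]' --fingers 0

```text
clock: 3.4
tool_pos: [0.525, -0.0017, 0.1486]
orientation: [-179.9, 0.0, -167.6]
force: [1.5, -4.6, 1.0]
opening: 0.0136
gripper_force: 30.0
```

```bash
cat > arc.py <<'E'
import numpy as np,sys
np.set_printoptions(precision=2,suppress=True)
f=lambda q:np.array([-99*np.cos(q)+37.5*np.sin(q),99*np.sin(q)+37.5*np.cos(q)])
q0,q1,n=map(float,sys.argv[1:4])
for q in np.linspace(q0,q1,int(n)+1)[1:]:
    d=(f(q)-f(q0))/10;print([round(-d[0],2),0,round(-d[1],2),0,0,0],end=", ")
E
python3 arc.py .04 .36 8
```

```text
[np.float64(-0.17), 0, np.float64(-0.39), 0, 0, 0], [np.float64(-0.36), 0, np.float64(-0.77), 0, 0, 0], [np.float64(-0.57), 0, np.float64(-1.14), 0, 0, 0], [np.float64(-0.78), 0, np.float64(-1.5), 0, 0, 0], [np.float64(-1.02), 0, np.float64(-1.85), 0, 0, 0], [np.float64(-1.26), 0, np.float64(-2.2), 0, 0, 0], [np.float64(-1.52), 0, np.float64(-2.53), 0, 0, 0], [np.float64(-1.8), 0, np.float64(-2.85), 0, 0, 0],
```

To row units: -1.5 cm / 80 = -0.0188, -1.14 cm / 80 = -0.0143.

send_rows --plan '[[[-0.0021, 0, -0.0049, 0, 0, 0], [-0.0045, 0, -0.0096, 0, 0, 0], [-0.0071, 0, -0.0143, 0, 0, 0], [-0.0098, 0, -0.0188, 0, 0, 0]]]'

```text
clock: 3.73
tool_pos: [0.5322, -0.0001, 0.1627]
orientation: [-180.0, -0.1, -167.7]
force: [4.7, -4.7, -8.0]
opening: 0.0134
gripper_force: 30.0
```

```bash
python3 -c "
from plant import ctrl
print(ctrl.get_obs())"; python3 arc.py .20 .52 8;python3 arc.py .52 .92 8
```

```text
{'clock': 3.7333, 'joint_pos': array([ 2.11408120e+01,  1.02132069e+01, -2.24624901e+01,  4.30359263e-02,
       -5.74148263e+01, -9.88278613e+01]), 'qvel': array([-0.44332459,  0.04362207,  6.10007923, -0.01478001, -6.1107568 ,
        0.5190572 ]), 'tau': array([ 2.90989660e+00, -4.48020959e+01,  2.75774002e+01,  5.28617620e+00,
       -5.20388279e-01,  3.57787963e-02]), 'tool_pos': array([ 5.32234856e-01, -8.86751351e-05,  1.62658405e-01]), 'orientation': array([-1.79950311e+02, -8.38989092e-02, -1.67663880e+02]), 'force': array([ 4.74638338, -4.70961466, -7.98613971]), 'moment': array([-1.85765728, -1.53929725, -0.02130008]), 'gripper_force': 30.000143945217133, 'opening': 0.013400389595591063}
[np.float64(-0.23), 0, np.float64(-0.35), 0, 0, 0], [np.float64(-0.48), 0, np.float64(-0.7), 0, 0, 0], [np.float64(-0.74), 0, np.float64(-1.03), 0, 0, 0], [np.float64(-1.01), 0, np.float64(-1.36), 0, 0, 0], [np.float64(-1.3), 0, np.float64(-1.67), 0, 0, 0], [np.float64(-1.6), 0, np.float64(-1.97), 0, 0, 0], [np.float64(-1.91), 0, np.float64(-2.26), 0, 0, 0], [np.float64(-2.23), 0, np.float64(-2.53), 0, 0, 0], [np.float64(-0.42), 0, np.float64(-0.33), 0, 0, 0], [np.float64(-0.85), 0, np.float64(-0.63), 0, 0, 0], [np.float64(-1.3), 0, np.float64(-0.91), 0, 0, 0], [np.float64(-1.76), 0, np.float64(-1.17), 0, 0, 0], [np.float64(-2.23), 0, np.float64(-1.41), 0, 0, 0], [np.float64(-2.72), 0, np.float64(-1.62), 0, 0, 0], [np.float64(-3.21), 0, np.float64(-1.81), 0, 0, 0], [np.float64(-3.71), 0, np.float64(-1.97), 0, 0, 0],
```

Forces are modest, so I'll continue.

To row units: -2.53 cm / 80 = -0.0316, -2.26 cm / 80 = -0.0283.

send_rows --plan '[[[-0.0029, 0, -0.0044, 0, 0, 0], [-0.006, 0, -0.0088, 0, 0, 0], [-0.0093, 0, -0.0129, 0, 0, 0], [-0.0126, 0, -0.017, 0, 0, 0], [-0.0163, 0, -0.0209, 0, 0, 0], [-0.02, 0, -0.0246, 0, 0, 0], [-0.0239, 0, -0.0283, 0, 0, 0], [-0.0279, 0, -0.0316, 0, 0, 0]]]'

```text
clock: 4.4
tool_pos: [0.5528, 0.0043, 0.1872]
orientation: [-180.0, -0.2, -167.7]
force: [0.8, -5.8, -7.1]
opening: 0.0135
gripper_force: 30.0
```

send_rows --plan '[[[-0.0053, 0, -0.0041, 0, 0, 0], [-0.0106, 0, -0.0079, 0, 0, 0], [-0.0163, 0, -0.0114, 0, 0, 0], [-0.022, 0, -0.0146, 0, 0, 0], [-0.0279, 0, -0.0176, 0, 0, 0], [-0.034, 0, -0.0203, 0, 0, 0], [-0.0401, 0, -0.0226, 0, 0, 0], [-0.0464, 0, -0.0246, 0, 0, 0]]]'

```text
clock: 5.07
tool_pos: [0.588, 0.0118, 0.2068]
orientation: [-179.9, -0.4, -167.7]
force: [-3.6, -6.4, -2.7]
opening: 0.0135
gripper_force: 30.0
```

```bash
python3 arc.py .92 1.32 8|sed 's/np.float64//g';python3 arc.py 1.32 1.72 8|sed 's/np.float64//g';python3 arc.py 1.72 2.02 6|sed 's/np.float64//g'
```

```text
[(-0.51), 0, (-0.14), 0, 0, 0], [(-1.03), 0, (-0.25), 0, 0, 0], [(-1.55), 0, (-0.34), 0, 0, 0], [(-2.08), 0, (-0.4), 0, 0, 0], [(-2.6), 0, (-0.43), 0, 0, 0], [(-3.13), 0, (-0.44), 0, 0, 0], [(-3.66), 0, (-0.42), 0, 0, 0], [(-4.19), 0, (-0.37), 0, 0, 0], [(-0.52), 0, (0.07), 0, 0, 0], [(-1.04), 0, (0.17), 0, 0, 0], [(-1.56), 0, (0.29), 0, 0, 0], [(-2.07), 0, (0.44), 0, 0, 0], [(-2.57), 0, (0.62), 0, 0, 0], [(-3.06), 0, (0.82), 0, 0, 0], [(-3.54), 0, (1.04), 0, 0, 0], [(-4.0), 0, (1.29), 0, 0, 0], [(-0.45), 0, (0.27), 0, 0, 0], [(-0.9), 0, (0.56), 0, 0, 0], [(-1.32), 0, (0.88), 0, 0, 0], [(-1.73), 0, (1.21), 0, 0, 0], [(-2.12), 0, (1.57), 0, 0, 0], [(-2.5), 0, (1.94), 0, 0, 0],
```

To row units: -4.19 cm / 80 = -0.0524, -3.66 cm / 80 = -0.0458.

send_rows --plan '[[[-0.0064, 0, -0.0018, 0, 0, 0], [-0.0129, 0, -0.0031, 0, 0, 0], [-0.0194, 0, -0.0043, 0, 0, 0], [-0.026, 0, -0.005, 0, 0, 0], [-0.0325, 0, -0.0054, 0, 0, 0], [-0.0391, 0, -0.0055, 0, 0, 0], [-0.0458, 0, -0.0053, 0, 0, 0], [-0.0524, 0, -0.0046, 0, 0, 0]]]'

```text
clock: 5.73
tool_pos: [0.629, 0.0205, 0.2109]
orientation: [-179.9, -0.4, -167.7]
force: [-5.2, -5.5, -0.3]
opening: 0.0133
gripper_force: 30.0
```

To row units: -2.07 cm / 80 = -0.0259, -1.56 cm / 80 = -0.0195.

send_rows --plan '[[[-0.0065, 0, 0.0009, 0, 0, 0], [-0.013, 0, 0.0021, 0, 0, 0], [-0.0195, 0, 0.0036, 0, 0, 0], [-0.0259, 0, 0.0055, 0, 0, 0]]]'

```text
clock: 6.07
tool_pos: [0.6497, 0.0249, 0.2069]
orientation: [-179.9, -0.3, -167.7]
force: [-4.1, -6.3, 1.8]
opening: 0.0139
gripper_force: 30.0
```

To row units: -2.83 cm / 80 = -0.0354, -1.93 cm / 80 = -0.0241.

send_rows --plan '[[[-0.0063, 0, 0.0023, 0, 0, 0], [-0.0124, 0, 0.0048, 0, 0, 0], [-0.0184, 0, 0.0075, 0, 0, 0], [-0.0241, 0, 0.0106, 0, 0, 0], [-0.0298, 0, 0.014, 0, 0, 0], [-0.0354, 0, 0.0176, 0, 0, 0]]]'

```text
clock: 6.57
tool_pos: [0.6782, 0.0311, 0.1936]
orientation: [-179.9, -0.2, -167.7]
force: [-2.7, -5.8, 4.3]
opening: 0.0136
gripper_force: 30.0
```

To row units: -1.22 cm / 80 = -0.0153, 1.01 cm / 80 = 0.0126.

send_rows --plan '[[[-0.0053, 0, 0.004, 0, 0, 0], [-0.0104, 0, 0.0081, 0, 0, 0], [-0.0153, 0, 0.0126, 0, 0, 0], [-0.0153, 0, 0.0126, 0, 0, 0]]]'

```text
clock: 6.9
tool_pos: [0.6915, 0.034, 0.1833]
orientation: [-179.9, -0.1, -167.7]
force: [2.3, -6.5, 2.1]
opening: 0.0135
gripper_force: 30.0
```

send_rows --plan '[[[0, 0, 0, 0, 0, 0], [0, 0, 0, 0, 0, 0], [0, 0, 0, 0, 0, 0], [0, 0, 0, 0, 0, 0], [0, 0, -0.05, 0, 0, 0], [0, 0, -0.1, 0, 0, 0], [0, 0, -0.1, 0, 0, 0]]]' --fingers 0.6

```text
clock: 7.48
tool_pos: [0.6945, 0.0356, 0.2727]
orientation: [-179.9, 0.7, -167.6]
force: [0.4, -0.1, 2.7]
opening: 0.0509
gripper_force: 0.0
```

```bash
python3 - <<'E'
from plant import ctrl
from h import *
from scipy.optimize import least_squares
P=np.array([[.525,-.0017,.1486],[.5322,-.0001,.1627],[.5528,.0043,.1872],[.588,.0118,.2068],[.629,.0205,.2109],[.6497,.0249,.2069],[.6782,.0311,.1936],[.6915,.034,.1833]])
d=np.polyfit(P[:,0],P[:,1],1);print("yaw",np.degrees(np.arctan(d[0])))
a=np.arctan(d[0]);s=P[:,0]*np.cos(a)+P[:,1]*np.sin(a);z=P[:,2]+.019
f=least_squares(lambda v:np.hypot(s-v[0],z-v[1])-.1059,[.6,.12]);h=f.x;print("hinge s,z",h,f.fun*1e3)
f2=least_squares(lambda v:np.hypot(s-v[0],z-v[1])-v[2],[.6,.12,.1]);print("free",f2.x)
n=np.array([-np.sin(a),np.cos(a)]);off=(P[:,:2]@n).mean()
for hh in(h,f2.x):print("vent",(hh[0]-.047)*np.array([np.cos(a),np.sin(a)])+off*n)
s=ctrl.snapshot("wrist");np.savez("w2.npz",**s)
t=ctrl.snapshot("side");np.savez("s2.npz",**t)
u=ctrl.snapshot("top");np.savez("t2.npz",**u)
c=lambda i,x,y:cv2.resize(i[y:y+100,x:x+100],None,fx=4,fy=4,interpolation=cv2.INTER_CUBIC)
cv2.imwrite("pics/c2.png",np.hstack([c(u["img"],225,145),c(t["img"],245,140)])[:,:,::-1])
print(ctrl.get_obs())
E
```

```text
yaw 12.069243023564102
hinge s,z [0.61  0.125] [ 0.0079  0.1264  0.3605  0.04   -0.5557 -0.4516  0.1407  0.6684]
free [0.6103 0.1236 0.107 ]
vent [0.5738 0.0088]
vent [0.5741 0.0088]
{'clock': 7.6333, 'joint_pos': array([ 19.0477,  21.0543,   6.3165,  -0.0301, -75.1682, -96.6662]), 'qvel': array([-0.124 ,  1.3642, -1.9261, -0.2667,  0.2268,  0.0188]), 'tau': array([ -0.0566, -62.0124,  31.6364,   7.5594,  -0.1077,   0.0014]), 'tool_pos': array([0.6912, 0.0359, 0.2642]), 'orientation': array([ 179.9602,    0.0899, -167.6262]), 'force': array([-0.0096,  0.8025, -0.9829]), 'moment': array([ 0.0651, -0.062 , -0.0588]), 'gripper_force': 0.0, 'opening': 0.05237113387825551}
```

View pics/c2.png

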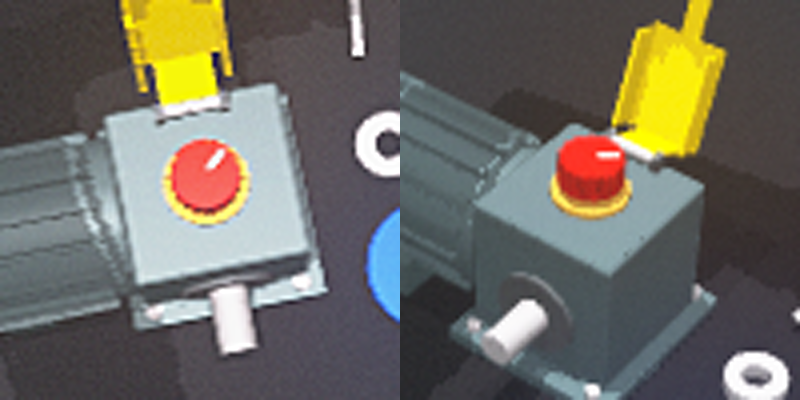

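The tab is open and leaning well back, and the red cap is free at crop position (210,175). I'll locate the cap centre and move above it.

```bash
python3 - <<'E'
from h import *
u=np.load("t2.npz");t=np.load("s2.npz")
for s in(u,t):
    m=mask(s,(0,120,60),(8,255,255))|mask(s,(172,120,60),(180,255,255));m[:140]=0;m[230:]=0;m[:,:235]=0;m[:,330:]=0
    c=np.vstack([k for k in cv2.findContours(m,0,1)[0] if cv2.contourArea(k)>15])
    print(cv2.boundingRect(c))
    b=cv2.moments(cv2.convexHull(c));uv=[b["m10"]/b["m00"],b["m01"]/b["m00"]];print(uv,plane(s,uv,.143))
print(proj(u,[.574,.009,.143]),proj(t,[.574,.009,.143]))
row([.574,.009,.264],[180,0,-167.6])
E
```

```text
(268, 180, 17, 18)
[275.9420600858369, 188.5393419170243] [[0.5718 0.0081 0.143 ]]
(284, 174, 18, 17)
[292.4177978883861, 181.70286576168928] [[0.5692 0.0041 0.143 ]]
[[275.5948 187.6259]] [[292.5242 179.9932]]
row [12.0236 -0.1195 -0.0028] [ 0.0398  0.09   -0.0262]
```

To row units: 12.05 cm / 80 = 0.1506, 10 cm / 80 = 0.125.

send_rows --plan '[[[0.0438, 0, 0, 0, 0, 0], [0.0875, 0, 0, 0, 0, 0], [0.125, -0.0013, 0, 0, 0, 0], [0.1506, -0.0019, 0, 0, 0, 0], [0.1506, -0.0019, 0, 0, 0, 0], [0.1506, -0.0019, 0, 0, 0, 0]]]' --fingers 0.8

```text
clock: 8.13
tool_pos: [0.5727, 0.0081, 0.2633]
orientation: [180.0, -0.0, -167.6]
force: [0.7, 1.5, 0.2]
opening: 0.07
gripper_force: 0.0
```

```bash
python3 - <<'E'
from plant import ctrl
from h import *
s=ctrl.snapshot("wrist");cv2.imwrite("pics/w3.png",s["img"][:,:,::-1]);np.savez("w3.npz",**s)
m=mask(s,(0,120,60),(8,255,255))|mask(s,(172,120,60),(180,255,255))
c=max(cv2.findContours(m,0,1)[0],key=cv2.contourArea);print(cv2.boundingRect(c))
b=cv2.moments(cv2.convexHull(c));uv=[b["m10"]/b["m00"],b["m01"]/b["m00"]];print(uv,plane(s,uv,.145),proj(s,[.574,.009,.145]))
row([.5735,.0085,.130],[180,0,-167.6])
E
```

```text
(252, 175, 54, 57)
[278.1906819327428, 203.34629509613308] [[0.5714 0.0084 0.145 ]] [[278.2791 206.5229]]
row [-0.0054  0.0202 13.3086] [ 0.0055 -0.0177 -0.0259]
```

View pics/w3.png

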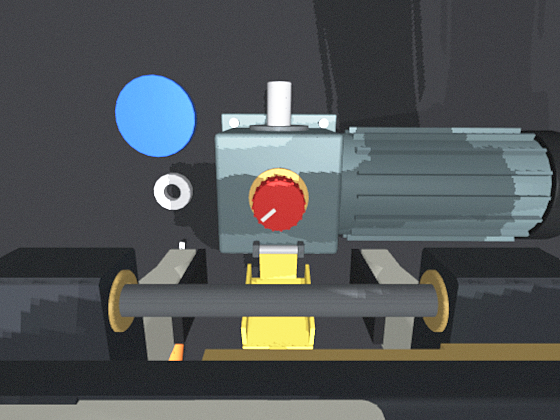

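The wrist view shows the cap centred at (278,203) between the open fingers, with the tab clear behind it. I'll descend and grip.

To row units: 13.25 cm / 80 = 0.1656, 12.5 cm / 80 = 0.1563.

send_rows --plan '[[[0.0006, 0, 0.05, 0, 0, 0], [0.0006, 0, 0.1, 0, 0, 0], [0.0006, 0, 0.1375, 0, 0, 0], [0.0006, 0, 0.1563, 0, 0, 0], [0.0006, 0, 0.1656, 0, 0, 0], [0.0006, 0, 0.1656, 0, 0, 0], [0.0006, 0, 0.1656, 0, 0, 0]]]'

```text
clock: 8.77
tool_pos: [0.5741, 0.0083, 0.1309]
orientation: [-180.0, -0.0, -167.6]
force: [0.7, -0.3, -0.3]
opening: 0.07
gripper_force: 0.0
```

send_rows --plan '[[[0, 0, 0, 0, 0, 0], [0, 0, 0, 0, 0, 0], [0, 0, 0, 0, 0, 0], [0, 0, 0, 0, 0, 0], [0, 0, 0, 0, 0, 0], [0, 0, 0, 0, 0, 0], [0, 0, 0, 0, 0, 0]]]' --fingers 0

```text
clock: 9.35
tool_pos: [0.5735, 0.0083, 0.1314]
orientation: [180.0, 0.0, -167.6]
force: [-0.7, 0.9, 3.9]
opening: 0.041
gripper_force: 30.0
```

```bash
python3 -c "
from plant import ctrl
o=ctrl.get_obs()
for k in('clock','joint_pos','tool_pos','orientation','force','moment','opening','tau'):print(k,o[k])"
```

```text
clock 9.35
joint_pos [ 2.03638718e+01  1.56585016e+01 -1.97557482e+01 -8.81418483e-04
 -5.45361880e+01 -9.79905467e+01]
tool_pos [0.57348458 0.00828421 0.13138112]
orientation [ 1.79992399e+02  4.89811862e-02 -1.67627189e+02]
force [-0.72212384  0.91138961  3.85224037]
moment [0.6326197  0.23087566 0.01061482]
opening 0.040992324432316124
tau [-8.45111869e-01 -4.59118366e+01  2.43914831e+01  6.08053833e+00
  7.62463035e-02  6.88768225e-03]
```

To row units: -0.08 cm / 80 = -0.001, -0.01 cm / 80 = -0.0001, -32 degrees / 360 = -0.0889.

send_rows --plan '[[[0, 0, -0.0001, 0, 0, -0.0111], [0, 0, -0.0003, 0, 0, -0.0222], [0, 0, -0.0004, 0, 0, -0.0333], [0, 0, -0.0005, 0, 0, -0.0444], [0, 0, -0.0006, 0, 0, -0.0556], [0, 0, -0.0008, 0, 0, -0.0667], [0, 0, -0.0009, 0, 0, -0.0778], [0, 0, -0.001, 0, 0, -0.0889]]]'

```text
clock: 10.02
tool_pos: [0.5732, 0.0088, 0.1321]
orientation: [180.0, 0.1, -135.4]
force: [-2.7, 5.2, 4.5]
opening: 0.0416
gripper_force: 30.0
```

```bash
cat > o.py <<'E'
from plant import ctrl
o=ctrl.get_obs()
print(o["clock"],o["tool_pos"].round(4),o["orientation"].round(2),"F",o["force"].round(1),"M",o["moment"].round(3),"tau6",round(o["tau"][5],3),"j6",round(o["joint_pos"][5],2),o["qvel"][5].round(2))
E
python3 o.py
```

```text
10.0167 [0.5732 0.0088 0.1321] [ 1.7997e+02  5.0000e-02 -1.3545e+02] F [-2.7  5.2  4.5] M [ 1.953  1.051 -0.179] tau6 -1.211 j6 -65.81 47.62
```

To row units: -0.08 cm / 80 = -0.001, -0.07 cm / 80 = -0.0009, -32 degrees / 360 = -0.0889.

send_rows --plan '[[[0, 0, -0.0001, 0, 0, -0.0111], [0, 0, -0.0003, 0, 0, -0.0222], [0, 0, -0.0004, 0, 0, -0.0333], [0, 0, -0.0005, 0, 0, -0.0444], [0, 0, -0.0006, 0, 0, -0.0556], [0, 0, -0.0008, 0, 0, -0.0667], [0, 0, -0.0009, 0, 0, -0.0778], [0, 0, -0.001, 0, 0, -0.0889]]]'

```text
clock: 10.68
tool_pos: [0.5726, 0.0091, 0.1328]
orientation: [179.9, 0.1, -103.5]
force: [-5.4, 6.8, 5.2]
opening: 0.0411
gripper_force: 30.0
```

```bash
python3 o.py
```

```text
10.6833 [0.5726 0.0091 0.1328] [ 1.7994e+02  7.0000e-02 -1.0345e+02] F [-5.4  6.8  5.2] M [ 2.574  1.98  -0.175] tau6 -1.207 j6 -33.81 47.75
```

To row units: 0.08 cm / 80 = 0.001, -0.05 cm / 80 = -0.0006, -18 degrees / 360 = -0.05.

send_rows --plan '[[[-0.0001, 0.0003, -0.0001, 0, 0, -0.0111], [-0.0003, 0.0005, -0.0003, 0, 0, -0.0222], [-0.0004, 0.0008, -0.0004, 0, 0, -0.0333], [-0.0006, 0.001, -0.0005, 0, 0, -0.0417], [-0.0006, 0.001, -0.0006, 0, 0, -0.05]]]'

```text
clock: 11.1
tool_pos: [0.5721, 0.0093, 0.1333]
orientation: [180.0, 0.0, -85.5]
force: [-4.1, 4.4, 4.6]
opening: 0.0414
gripper_force: 30.0
```

```bash
python3 o.py
```

```text
11.1 [0.5721 0.0093 0.1333] [ 1.7998e+02  4.0000e-02 -8.5490e+01] F [-4.1  4.4  4.6] M [ 1.44   1.303 -0.177] tau6 -0.814 j6 -15.94 35.66
```

To row units: -0.02 cm / 80 = -0.0003, -0.01 cm / 80 = -0.0001, -8 degrees / 360 = -0.0222.

send_rows --plan '[[[0, 0.0001, -0.0001, 0, 0, -0.0056], [0, 0.0003, -0.0001, 0, 0, -0.0111], [0, 0.0003, -0.0003, 0, 0, -0.0167], [0, 0.0003, -0.0003, 0, 0, -0.0222]]]'

```text
clock: 11.43
tool_pos: [0.572, 0.0092, 0.1335]
orientation: [180.0, 0.0, -77.5]
force: [-3.5, 2.5, 4.8]
opening: 0.0414
gripper_force: 30.0
```

```bash
python3 o.py
```

```text
11.4333 [0.572  0.0092 0.1335] [ 1.7998e+02  4.0000e-02 -7.7550e+01] F [-3.5  2.5  4.8] M [ 1.384  1.395 -0.105] tau6 -0.526 j6 -8.0 23.82
```

To row units: -0.02 cm / 80 = -0.0003, -0.01 cm / 80 = -0.0001, -8 degrees / 360 = -0.0222.

send_rows --plan '[[[0, 0.0001, -0.0001, 0, 0, -0.0056], [0, 0.0003, -0.0001, 0, 0, -0.0111], [0, 0.0003, -0.0003, 0, 0, -0.0167], [0, 0.0003, -0.0003, 0, 0, -0.0222]]]'

```text
clock: 11.77
tool_pos: [0.5718, 0.0092, 0.1337]
orientation: [180.0, 0.0, -69.6]
force: [-3.8, 2.9, 4.6]
opening: 0.0417
gripper_force: 30.0
```

```bash
python3 o.py
```

```text
11.7667 [0.5718 0.0092 0.1337] [ 1.7999e+02  4.0000e-02 -6.9550e+01] F [-3.8  2.9  4.6] M [ 1.367  1.354 -0.147] tau6 -0.527 j6 -0.01 23.8
```

98° turned and still only thread friction.

To row units: -0.02 cm / 80 = -0.0003, -0.01 cm / 80 = -0.0001, -8 degrees / 360 = -0.0222.

send_rows --plan '[[[0, 0, -0.0001, 0, 0, -0.0056], [0, 0, -0.0001, 0, 0, -0.0111], [0, 0, -0.0003, 0, 0, -0.0167], [0, 0, -0.0003, 0, 0, -0.0222]]]'

```text
clock: 12.1
tool_pos: [0.5716, 0.0091, 0.1338]
orientation: [180.0, 0.0, -61.6]
force: [-3.9, 2.2, 5.4]
opening: 0.0412
gripper_force: 30.0
```

```bash
python3 o.py
```

```text
12.1 [0.5716 0.0091 0.1338] [ 1.7998e+02  5.0000e-02 -6.1550e+01] F [-3.9  2.2  5.4] M [ 1.271  1.52  -0.126] tau6 -0.527 j6 7.99 23.79
```

To row units: -0.02 cm / 80 = -0.0003, -0.01 cm / 80 = -0.0001, -8 degrees / 360 = -0.0222.

send_rows --plan '[[[0, 0, -0.0001, 0, 0, -0.0056], [0, 0, -0.0001, 0, 0, -0.0111], [0, 0, -0.0003, 0, 0, -0.0167], [0, 0, -0.0003, 0, 0, -0.0222]]]'

```text
clock: 12.43
tool_pos: [0.5714, 0.009, 0.134]
orientation: [180.0, 0.1, -53.6]
force: [-4.0, 3.0, 5.3]
opening: 0.0413
gripper_force: 30.0
```

```bash
python3 o.py
```

```text
12.4333 [0.5714 0.009  0.134 ] [ 1.7996e+02  5.0000e-02 -5.3550e+01] F [-4.   3.   5.3] M [ 1.219  1.698 -0.189] tau6 -0.527 j6 15.99 23.87
```

To row units: -0.02 cm / 80 = -0.0003, -0.01 cm / 80 = -0.0001, -8 degrees / 360 = -0.0222.

send_rows --plan '[[[0, 0, -0.0001, 0, 0, -0.0056], [0, 0, -0.0001, 0, 0, -0.0111], [0, 0, -0.0003, 0, 0, -0.0167], [0, 0, -0.0003, 0, 0, -0.0222]]]'

```text
clock: 12.77
tool_pos: [0.5713, 0.0089, 0.1342]
orientation: [180.0, 0.1, -45.6]
force: [-4.0, 2.2, 5.3]
opening: 0.0413
gripper_force: 30.0
```

```bash
python3 o.py
```

```text
12.7667 [0.5713 0.0089 0.1342] [ 1.7996e+02  6.0000e-02 -4.5550e+01] F [-4.   2.2  5.3] M [ 1.062  1.811 -0.193] tau6 -0.527 j6 23.99 23.74
```

To row units: -0.01 cm / 80 = -0.0001, -6 degrees / 360 = -0.0167.

send_rows --plan '[[[0, 0, 0, 0, 0, -0.0056], [0, 0, -0.0001, 0, 0, -0.0111], [0, 0, -0.0001, 0, 0, -0.0167]]]'

```text
clock: 13.02
tool_pos: [0.5713, 0.0088, 0.1343]
orientation: [180.0, 0.1, -39.6]
force: [-4.9, 2.7, 6.6]
opening: 0.0412
gripper_force: 30.0
```

```bash
python3 o.py
```

```text
13.0167 [0.5713 0.0088 0.1343] [ 1.7995e+02  7.0000e-02 -3.9550e+01] F [-4.9  2.7  6.6] M [ 0.943  1.906 -0.187] tau6 -0.527 j6 29.99 23.83
```

To row units: -0.01 cm / 80 = -0.0001, -6 degrees / 360 = -0.0167.

send_rows --plan '[[[0, 0, 0, 0, 0, -0.0056], [0, 0, -0.0001, 0, 0, -0.0111], [0, 0, -0.0001, 0, 0, -0.0167]]]'

```text
clock: 13.27
tool_pos: [0.5712, 0.0087, 0.1345]
orientation: [179.9, 0.1, -33.6]
force: [-6.2, 2.7, 6.4]
opening: 0.0413
gripper_force: 30.0
```

```bash
python3 o.py
```

```text
13.2667 [0.5712 0.0087 0.1345] [ 1.7995e+02  7.0000e-02 -3.3550e+01] F [-6.2  2.7  6.4] M [ 0.749  2.028 -0.198] tau6 -0.526 j6 36.0 23.79
```

To row units: -0.05 cm / 80 = -0.0006, -0.04 cm / 80 = -0.0005, -6 degrees / 360 = -0.0167.

send_rows --plan '[[[-0.0003, 0, 0, 0, 0, -0.0056], [-0.0005, 0.0001, -0.0001, 0, 0, -0.0111], [-0.0006, 0.0003, -0.0001, 0, 0, -0.0167]]]'

```text
clock: 13.52
tool_pos: [0.571, 0.0087, 0.1347]
orientation: [180.0, 0.0, -27.6]
force: [-4.1, 0.3, 6.4]
opening: 0.0415
gripper_force: 30.0
```

```bash
python3 o.py
```

```text
13.5167 [0.571  0.0087 0.1347] [ 1.7997e+02  4.0000e-02 -2.7550e+01] F [-4.1  0.3  6.4] M [ 0.263  1.324 -0.13 ] tau6 -0.53 j6 41.96 23.83
```

To row units: -0.01 cm / 80 = -0.0001, -6 degrees / 360 = -0.0167.

send_rows --plan '[[[0, 0, 0, 0, 0, -0.0056], [0, 0, -0.0001, 0, 0, -0.0111], [0, 0, -0.0001, 0, 0, -0.0167]]]'

```text
clock: 13.77
tool_pos: [0.571, 0.0086, 0.1348]
orientation: [180.0, 0.0, -21.6]
force: [-4.4, 0.4, 5.9]
opening: 0.0415
gripper_force: 30.0
```

```bash
python3 o.py
```

```text
13.7667 [0.571  0.0086 0.1348] [ 1.7996e+02  4.0000e-02 -2.1550e+01] F [-4.4  0.4  5.9] M [ 0.125  1.478 -0.198] tau6 -0.527 j6 47.96 23.76
```

To row units: -0.01 cm / 80 = -0.0001, -6 degrees / 360 = -0.0167.

send_rows --plan '[[[0, 0, 0, 0, 0, -0.0056], [0, 0, -0.0001, 0, 0, -0.0111], [0, 0, -0.0001, 0, 0, -0.0167]]]'

```text
clock: 14.02
tool_pos: [0.571, 0.0084, 0.1349]
orientation: [180.0, 0.1, -15.6]
force: [-4.1, -1.4, 7.0]
opening: 0.0411
gripper_force: 30.0
```

```bash
python3 o.py
```

```text
14.0167 [0.571  0.0084 0.1349] [ 1.7995e+02  5.0000e-02 -1.5550e+01] F [-4.1 -1.4  7. ] M [-0.131  1.466 -0.129] tau6 -0.526 j6 53.96 23.84
```

To row units: -0.01 cm / 80 = -0.0001, -6 degrees / 360 = -0.0167.

send_rows --plan '[[[0, 0, 0, 0, 0, -0.0056], [0, 0, -0.0001, 0, 0, -0.0111], [0, 0, -0.0001, 0, 0, -0.0167]]]'

```text
clock: 14.27
tool_pos: [0.5709, 0.0083, 0.1351]
orientation: [179.9, 0.1, -9.6]
force: [-3.7, -1.6, 6.3]
opening: 0.041
gripper_force: 30.0
```

```bash
python3 o.py
```

```text
14.2667 [0.5709 0.0083 0.1351] [ 1.7995e+02  6.0000e-02 -9.5500e+00] F [-3.7 -1.6  6.3] M [-0.326  1.556 -0.203] tau6 -0.526 j6 59.96 23.79
```

To row units: -0.01 cm / 80 = -0.0001, -6 degrees / 360 = -0.0167.

send_rows --plan '[[[0, 0, 0, 0, 0, -0.0056], [0, 0, -0.0001, 0, 0, -0.0111], [0, 0, -0.0001, 0, 0, -0.0167]]]'

```text
clock: 14.52
tool_pos: [0.5709, 0.0082, 0.1352]
orientation: [179.9, 0.1, -3.6]
force: [-4.1, -2.0, 6.9]
opening: 0.0412
gripper_force: 30.0
```

```bash
python3 o.py; python3 - <<'E'
from plant import ctrl
from h import *
s=ctrl.snapshot("wrist");np.savez("w4.npz",**s)
cv2.imwrite("pics/w4.png",cv2.resize(s["img"][130:330,150:410],None,fx=2.5,fy=2.5,interpolation=cv2.INTER_CUBIC)[:,:,::-1])
E
```

```text
14.5167 [0.5709 0.0082 0.1352] [ 1.7995e+02  6.0000e-02 -3.5500e+00] F [-4.1 -2.   6.9] M [-0.526  1.535 -0.222] tau6 -0.5 j6 65.96 23.84
```

View pics/w4.png

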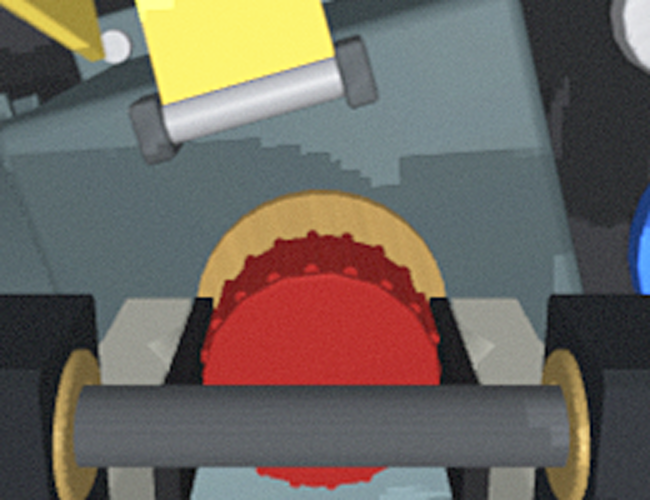

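The wrist crop shows the cap held between the pads. The white mark isn't on the visible upper half, so it is still hidden under the bar at lower left, as at the start. That means no gross slip. I'll continue in finer steps.

To row units: -0.01 cm / 80 = -0.0001, -4 degrees / 360 = -0.0111.

send_rows --plan '[[[0, 0, 0, 0, 0, -0.0056], [0, 0, -0.0001, 0, 0, -0.0111]]]'

```text
clock: 14.73
tool_pos: [0.5709, 0.0081, 0.1353]
orientation: [179.9, 0.1, 0.4]
force: [-3.7, -1.5, 6.6]
opening: 0.0412
gripper_force: 30.0
```

```bash
python3 o.py
```

```text
14.7333 [0.5709 0.0081 0.1353] [1.7995e+02 7.0000e-02 4.3000e-01] F [-3.7 -1.5  6.6] M [-0.668  1.434 -0.359] tau6 -0.466 j6 69.94 24.15
```

send_rows --plan '[[[0, 0, 0, 0, 0, 0], [0, 0, 0, 0, 0, 0]]]'

```text
clock: 14.9
tool_pos: [0.5709, 0.0081, 0.1353]
orientation: [179.9, 0.1, 0.3]
force: [-3.7, -2.1, 6.5]
opening: 0.0408
gripper_force: 30.0
```

```bash
python3 o.py
```

```text
14.9 [0.5709 0.0081 0.1353] [1.7995e+02 7.0000e-02 3.4000e-01] F [-3.7 -2.1  6.5] M [-0.606  1.515 -0.278] tau6 0.43 j6 69.87 -0.39
```

To row units: -2 degrees / 360 = -0.0056.

send_rows --plan '[[[0, 0, 0, 0, 0, -0.0028], [0, 0, 0, 0, 0, -0.0056]]]'

```text
clock: 15.07
tool_pos: [0.5709, 0.0081, 0.1353]
orientation: [180.0, 0.1, 2.4]
force: [-4.6, -1.7, 7.4]
opening: 0.0412
gripper_force: 30.0
```

```bash
python3 o.py
```

```text
15.0667 [0.5709 0.0081 0.1353] [1.7995e+02 7.0000e-02 2.3700e+00] F [-4.6 -1.7  7.4] M [-0.701  1.475 -0.347] tau6 -0.035 j6 71.89 12.13
```

The moment climbs at the stop's stiffness (0.07 N m per 2°), so the stop is felt. Now I release and rise.

To row units: -12 cm / 80 = -0.15, -9 cm / 80 = -0.1125.

send_rows --plan '[[[0, 0, 0, 0, 0, 0], [0, 0, 0, 0, 0, 0], [0, 0, 0, 0, 0, 0], [0, 0, 0, 0, 0, 0], [0, 0, -0.025, 0, 0, 0], [0, 0, -0.0625, 0, 0, 0], [0, 0, -0.1125, 0, 0, 0], [0, 0, -0.15, 0, 0, 0]]]' --fingers 0.8

```text
clock: 15.73
tool_pos: [0.572, 0.0088, 0.2572]
orientation: [180.0, -0.1, 2.4]
force: [0.9, -0.1, 1.3]
opening: 0.0701
gripper_force: 0.0
```

To row units: -8 cm / 80 = -0.1, -6 cm / 80 = -0.075.

send_rows --plan '[[[-0.0375, 0, 0, 0, 0, 0], [-0.075, 0, 0, 0, 0, 0], [-0.1, 0, 0, 0, 0, 0], [-0.1, 0, 0, 0, 0, 0], [-0.1, 0, 0, 0, 0, 0]]]'

```text
clock: 16.15
tool_pos: [0.4913, 0.0056, 0.2555]
orientation: [-180.0, -0.1, 2.4]
force: [-0.2, -0.8, 0.2]
opening: 0.0703
gripper_force: 0.0
```

```bash
python3 o.py; python3 - <<'E'
from plant import ctrl
from h import *
t=ctrl.snapshot("side");s=ctrl.snapshot("wrist")
cv2.imwrite("pics/f.png",np.hstack([cv2.resize(t["img"][130:250,220:340],(420,420),interpolation=cv2.INTER_CUBIC),s["img"][:,140:500]])[:,:,::-1])
E
```

```text
16.15 [0.4913 0.0056 0.2555] [-1.7997e+02 -9.0000e-02  2.4000e+00] F [-0.2 -0.8  0.2] M [-0.065 -0.059  0.043] tau6 -0.074 j6 68.76 0.26
```

View pics/f.png

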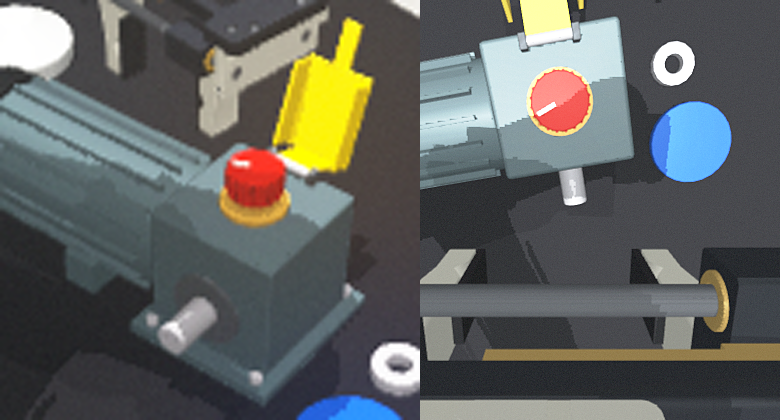

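The side crop shows the tab leaning back and the cap raised on its thread. In the wrist view the cap is at (560,100) with its mark pointing lower left, and the bearing and blue lid are where they were. The gripper is clear, so I'm handing in.

```bash
python3 -c "
from plant import ctrl
print(ctrl.close_job())"
```

```text
the job is handed in; nothing more can be done
None
```

I handed the job in at about 16 s of the 72 s allowed: the tab is swung back to about 1.97 rad (commanded angle), the cap is unscrewed to about 0.1 rad past the stop's onset (judged by the moment reading), and the gripper is clear. No verdict came back.

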